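# Set the plate shaker's speed by clicks and start it

### The arm

A 6-joint arm with a two-finger parallel gripper is mounted at the origin on the work surface. World frame = base frame: x ahead of the robot, y to its left, z up, the work surface at z = 0. Lengths are in m, angles in rad, forces in N, time in s.
With the tool pointing down it reaches from about 0.35 to 0.775 m from the base axis. Payload 5.5 kg.
Tool frame: the origin (TCP) lies midway between the tips of the shut fingers; the grasp point (between the pads) lies grip_point_offset behind it (grip_point_offset is the distance from the TCP to the grasp point, in m); z points along the fingers, y is the direction in which the jaws open and shut (so a half turn about z gives the same grasp; the last joint's range is limited). The gripper opens to 85 mm and grips with 20 to 120 N. Pads are 22 mm wide; open, the fingers measure 114 mm over their backs; the gripper's body (76 mm by 85 mm) begins 54 mm behind the grasp point. The pads swing forward as they close: fully open they stand 13 mm farther back than shut.
Start: joints at [-1.439, 0.313, 0.046, 1.304, 0, 1.431], TCP at [0.154, -0.554, 0.231] pointing down, gripper open.
Joint ranges: [-2.76, 2.76], [-0.86, 1.69], [-1.03, 1.26], [-2.2, 2.34], [-1.47, 1.5], [-3.14, 3.14]. Speed limits (rad/s): [2.57, 2.57, 3.14, 3.14, 3.14, 3.14].

### API

Orientations are given as a unit quaternion [w, x, y, z].
In Python, from workcell import * gives the robot as it stands.
- The arm moves only by the tool send_rows, never from a script. Its argument "series" is one flat list of numbers, 7 for each row, row after row: the shift along the tool's x, y, z in cm, then the turn, a rotation vector about the tool's x, y, z in degrees, then the opening, from 0 (shut) to 1 (fully open). A call has 1 to 10 rows; each row is the pose to reach, as a shift and turn from the pose commanded when the call began, along the tool's axes at that moment; what a row does not reach only later rows make up. A row lasts 1/12 s, in which the tool goes at most 41.7 mm and 7.16 degrees, less where a joint would pass 70% of its speed; a pose out of reach is approached as far as the arm can. A call with a gripper value outside its range is refused whole. The fingers move at their own pace and stop on an object; "newtons" is the grip in N (left out, the last holds). Time passes only in rows, so rows that repeat a pose let the fingers close. It gives the time, the measured TCP pose, the force and the opening at its end, in the units of the state.
- get_state(): the state, without advancing time (a new reading comes with each control period).
- read_camera(name): name is "scene" or "top"; returns the picture (480x640x3 uint8, blue, green, red); there is no depth.
- camera_info(name): a dict with "K" (3x3 intrinsics, pixels), "xyz" and "attitude" of the camera in the world. Camera axes: x right, y down, z forward; pixel columns grow to the right and rows downward; lengths in m; the calibration is good to about 2 mm. A picture is of the moment at which its call begins. camera_info takes no time and is no camera call.
- hand_in(): hands the job in, once; it reports no verdict.
Trained networks look in the newest picture that a camera, given by its name, has taken for a name from the list of things; names that differ only in an ending like _2 or _b are one class to them, and where a whole thing is asked for, a point or a joint stands for the part that bears it (a point fixed in the world has none). Each returns a list of dicts, best first, with "p" (0 to 1); they miss things now and then, are a little off and sometimes report something else, mostly with a low value. They report only what shows in the picture. A call takes as long as a camera call.
- silhouettes(camera, label): "pixels" (480x640 bool, what is visible of it) and "box" ([left, top, width, height] in pixels, round what is visible of it).
The state is a dict: "clock": time; "joint_pos": joint angles; "qvel": joint speeds; "tau": joint torques, N m; "tcp_pos": TCP position; "orientation": TCP orientation; "wrist_force": force on the tool from outside, world axes, zero at the start; "ft_torque": the same for the moment, N m; "finger_gap": finger opening in m.
Only numpy, scipy, OpenCV 4.12 (cv2) and the standard library are available. Lean on these libraries where they do the work, as an engineer would, in place of code of your own. Each camera call takes 0.05 s, during which the arm holds its last target. There are 200 camera calls.

### The job

With a fingertip, gently push the lever of the plate shaker's speed dial clockwise, click by click, until it rests on step 5, the fifth tick after the broad stop mark; do not grip it. Then press the round start key fully down and let it go. Leave the timer knob, the square stop key and all the labware as they are.

Things in the scene. Friction and masses are not known exactly. Their poses are not given: they have to be found in the camera images.
- shaker: Plate shaker, a white box 320 mm deep (x) and 360 wide (y), fixed; origin at the centre of its underside, z up, x from its front (control strip) to its back. The flat grey control strip is 85 mm above the bench. Behind it the aluminium platform begins 72 mm from the dial's axis along x, 10 mm higher than the strip, with rubber corner posts 12 mm taller.
- dial_axis (a point): Point on the speed dial's axis, at strip level. z up, x level towards the platform, y to the left seen from the front. The shaker's front edge is 68 mm away along -x, its left edge 95 mm along y.
- stop_mark (a point): Centre of the broad white stop mark (step 0) on the strip, 55 mm from the dial's axis, 120 degrees anticlockwise (seen from above) from dial_axis's x. Eight thin ticks for steps 1 to 8 follow clockwise at the same radius, 30 degrees apart; step 5 lies 30 degrees clockwise from that x.
- speed_dial (a joint): Dial angle in rad: 0 at the stop mark, growing clockwise seen from above, pi/6 = 0.524 a click; step 5 = 2.618, last step 8 = 4.189. Starts at step 0, 1, 2 or 3. Spring seats hold it at each step (about 0.1 N m, 3 N at 35 mm out); pushed about 0.1 rad past half-way it jumps into the next step.
- dial_hub (a point): Centre of the top of the dial's black hub, 29 mm above the strip; hub radius 16 mm. One single lever, the pointer, 12 mm wide, reaches from the axis to 46 mm out; its top is 26 mm and its underside 4 mm above the strip, with a white line on top.
- lever_tip (a point): Centre of the lever's outer end face, 46 mm from the dial's axis and 15 mm above the strip; its x axis points outward along the lever, z up.
- start_key (a joint): Travel in m of the round start key: 0 when up, 0.006 fully down; it springs back when let go. Needs 2 N to begin and 5 N fully down.
- start_key_top (a point): Centre of the top of the start key, a round white key 26 mm across in a thin round black collar, its top 12 mm above the strip; z is up. It lies 160 mm to the right of the dial's axis seen from the front.
- stop_key (a joint): Travel in m of the square stop key: 0 when up, 0.006 fully down. Not to be pressed.
- stop_key_top (a point): Centre of the top of the stop key, a square white key 25 mm wide, 12 mm high, 57 mm to the right of the start key.
- timer_mark (a point): Edge of the top of the timer knob, a small round black knob 26 mm across and 18 mm high, on the strip between the speed dial and the start key; this point is on its white line, 12 mm from the knob's axis. Not to be turned.
- microplate: Clear microplate 127 x 86 x 14 mm lying loose on the platform; origin at the centre of its underside, z up.
- vial: Amber glass vial, 24 mm across and 40 mm high, standing loose on the platform behind the keys; origin at the centre of its underside.
- reagent: Glass reagent bottle, 60 mm across, 100 mm high, standing on the bench left of the shaker; origin at the centre of its underside.
- beaker: Open glass beaker, 66 mm across, 85 mm high, on the bench right of the shaker; origin at the centre of its underside.
- tip_box: Closed blue box 70 x 110 x 55 mm on the bench in front of the shaker, on the right; origin at the centre of its underside.
- small_jar: White jar, 44 mm across, 50 mm high, on the bench left of the shaker's front; origin at the centre of its underside.
- marker: Black marker pen, 12 mm thick, 130 mm long, lying on the bench in front of the shaker on the left; origin on its underside at mid-length, x along it.

How it is judged:
By the outcome, as a careful person would: the job done as asked, in the order asked, and still so for the second after the job is handed in, with the robot touching nothing.
It also fails if it takes over 64 s, if anything falls off the work surface, if the arm or the gripper's body presses on something with over 40 N, if the wrist force passes 120 N, or if a joint passes its speed limit or range.

## Working session

There is one attempt and no reset: what is moved stays moved. The work goes in short steps, Python scripts to look and compute and a tool call to move; the robot and the scene stay as the last step left them, time stands still between calls to the robot, and variables do not carry over. Pictures are saved under pics/ and viewed, about 8 in all and at most 12, crops included, and the job is handed in when it is done.

Besides the shell and the picture viewer there is one more tool, called after "Emit:" in YAML: its name, and indented under it one key for each argument. send_rows: Moves the arm, as the interface text tells. Its arguments: {"type":"object","properties":{"series":{"type":"array"},"newtons":{"type":"number"}},"required":["series"]}

```bash
mkdir -p pics
python3 - <<'E'
from workcell import *
import cv2
s=get_state();print({k:s[k] for k in('clock','tcp_pos','orientation','finger_gap','wrist_force')})
for n in('top','scene'):
    im=read_camera(n);cv2.imwrite(f'pics/{n}0.png',im);print(n,camera_info(n))
    for l in('dial_hub','lever_tip','start_key_top','stop_key_top','timer_mark','shaker'):
        print(l,[(round(d['p'],2),d['box'],) for d in silhouettes(n,l)[:2]])
E
```

```text
{'clock': 0.0, 'tcp_pos': array([ 0.15427507, -0.55336533,  0.23039477]), 'orientation': array([-9.38695324e-04,  9.90784326e-01,  1.35445705e-01,  1.53302853e-05]), 'finger_gap': 0.08510143591427892, 'wrist_force': array([ 0.36217056, -0.33310798,  0.26445162])}
top {'K': array([[545.03121582,   0.        , 321.3952266 ],
       [  0.        , 545.03121582, 246.49472777],
       [  0.        ,   0.        ,   1.        ]]), 'xyz': array([0.35460304, 0.04759991, 1.20014581]), 'attitude': array([-0.06525896,  0.71279025, -0.69519662,  0.06612849])}
dial_hub [(0.87, [268.0, 255.8, 30.9, 24.3]), (0.37, [232.8, 137.0, 183.3, 168.6])]
lever_tip [(0.76, [268.4, 254.7, 27.6, 26.4])]
start_key_top []
stop_key_top [(0.67, [385.4, 254.7, 15.4, 7.6])]
timer_mark [(0.51, [329.0, 247.9, 11.3, 7.8])]
shaker [(0.62, [233.0, 142.1, 188.0, 167.4]), (0.36, [388.3, 252.5, 11.6, 13.9])]
scene {'K': array([[545.04173689,   0.        , 317.16431594],
       [  0.        , 545.04173689, 241.55931888],
       [  0.        ,   0.        ,   1.        ]]), 'xyz': array([ 1.14807352, -0.5961376 ,  0.62323666]), 'attitude': array([-0.45416482,  0.8103337 ,  0.32146089, -0.18372942])}
dial_hub [(0.74, [329.4, 203.4, 17.0, 23.0]), (0.67, [223.4, 200.6, 250.0, 182.4])]
lever_tip [(0.74, [332.2, 203.8, 13.0, 24.0]), (0.35, [252.5, 264.3, 17.7, 16.2])]
start_key_top [(0.61, [276.9, 249.8, 12.2, 16.0]), (0.36, [254.4, 266.5, 13.5, 13.7])]
stop_key_top [(0.65, [255.1, 266.2, 14.2, 14.4]), (0.18, [271.2, 251.1, 18.9, 12.1])]
timer_mark [(0.69, [190.7, 308.4, 44.6, 64.4]), (0.56, [304.5, 237.1, 17.9, 12.9])]
shaker [(0.79, [220.0, 201.8, 252.1, 183.3])]
```

View pics/top0.png

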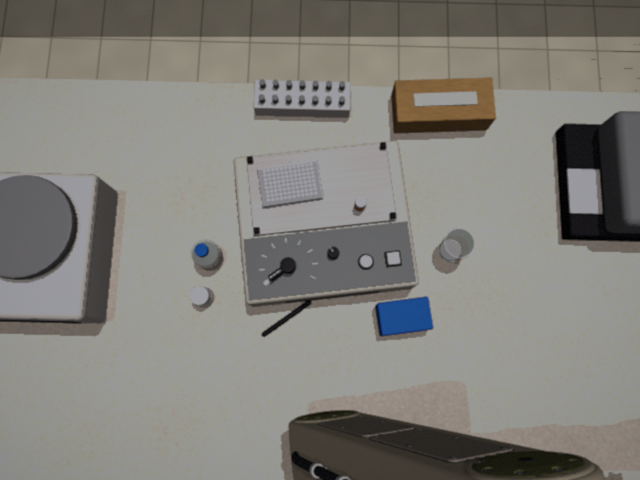

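View pics/scene0.png

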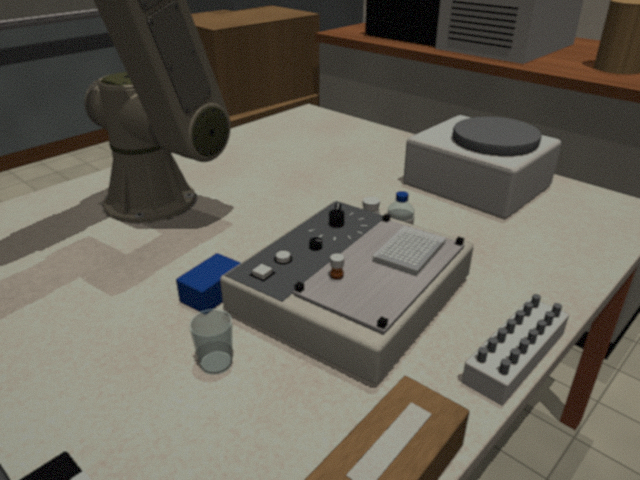

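The top view shows the hub at about (288,265), the lever pointing lower-left to (268,281), probably step 0. The start key is at (366,262), the stop key at (393,258), the timer at (333,253). I'll zoom in.

```bash
cat > h.py <<'E'
from workcell import *
import cv2,numpy as np
from scipy.spatial.transform import Rotation as R
def rot(q): return R.from_quat(np.roll(q,-1))
def ray(n,uv,z):
    c=camera_info(n);d=rot(c['attitude']).apply(np.linalg.inv(c['K'])@[*uv,1]);return c['xyz']+d*(z-c['xyz'][2])/d[2]
def proj(n,p):
    c=camera_info(n);q=c['K']@rot(c['attitude']).inv().apply(np.array(p)-c['xyz']);return q[:2]/q[2]
E
python3 - <<'E'
from h import *
im=cv2.imread('pics/top0.png')
c=cv2.resize(im[222:312,235:425],None,fx=4.2,fy=4.2,interpolation=cv2.INTER_CUBIC)
cv2.imwrite('pics/crop.png',cv2.convertScaleAbs(c,alpha=1.5))
for n,uv,z in[('hub',(288,265),.114),('tip',(266,283),.085),('start',(366,261.5),.097),('stop',(393.5,258.5),.097),('timer',(333,253),.103)]:print(n,ray('top',uv,z))
print(rot(get_state()['orientation']).as_matrix())
E
```

```text
hub [0.51945205 0.1151199  0.114     ]
tip [0.48533036 0.16076925 0.085     ]
start [ 0.53330857 -0.04334187  0.097     ]
stop [ 0.54096471 -0.09971228  0.097     ]
timer [0.54822349 0.02476836 0.103     ]
[[ 9.63285026e-01  2.68480836e-01  1.76846409e-05]
 [ 2.68480835e-01 -9.63285011e-01 -1.71595103e-04]
 [-2.90346474e-05  1.70042981e-04 -9.99999985e-01]]
```

View pics/crop.png

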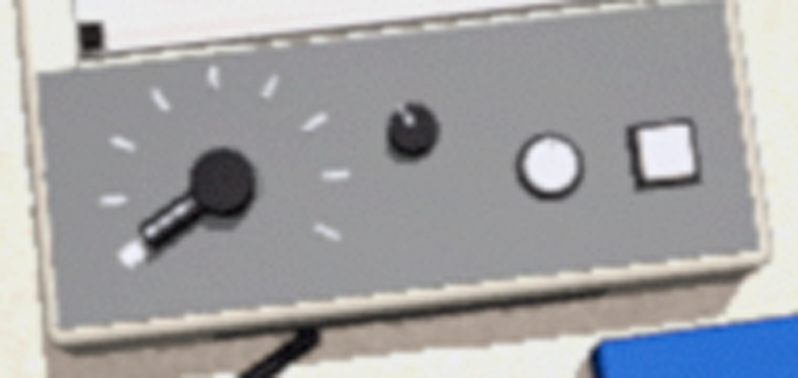

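The crop confirms the lever is on step 0 (white mark at crop (131,253)). The ticks run clockwise from (113,200), and step 5 is at crop (270,86). Next I'll fit the dial pose on the ticks.

Run:
```python
from h import *
from scipy.optimize import least_squares
T=np.array([(131,253),(113,200),(122,143),(160,98),(213,77),(270,86),(315,121),(337,175),(327,232)])
f=lambda t:(np.array(t)+.5)/4.2-.5+[235,222]
W=np.array([ray('top',f(t),.085)[:2] for t in T])
a=np.radians(120-30*np.arange(9))
M=lambda p:p[:2]+.055*np.c_[np.cos(a+p[2]),np.sin(a+p[2])]
r=least_squares(lambda p:(M(p)-W).ravel(),[.52,.115,-.1]);p=r.x
print('axis',p[:2],'yaw deg',np.degrees(p[2]),'res mm',abs(r.fun).max()*1e3)
Rz=np.array([[np.cos(p[2]),-np.sin(p[2])],[np.sin(p[2]),np.cos(p[2])]])
for n,t,z in[('hub',(222,182),.114),('start',(549,164),.097),('stop',(666,152),.097),('timer',(413,128),.103)]:
    w=ray('top',f(t),z)[:2];print(n,w,'local mm',(w-p[:2])@Rz*1e3,'scene px',proj('scene',[*w,z]))
for n,b in[('hub',(329.4+8.5,203.4+6)),('start',(283,256))]:print(n,'scene',ray('scene',b,.114 if n=='hub' else .097))
```

```text
axis [0.52154255 0.11679041] yaw deg 7.757910955625441 res mm 0.9895245297488198
hub [0.5195224  0.11617806] local mm [-2.084319   -0.33405636] scene px [335.76490121 211.74626196]
start [ 0.5350037  -0.04195869] local mm [  -8.09124119 -159.11320313] scene px [283.30374298 253.48169418]
stop [ 0.54238526 -0.09907662] local mm [  -8.48745797 -216.70476808] scene px [262.15517387 268.14313418]
timer [0.55009875 0.02490461] local mm [ 15.89137619 -94.89953345] scene px [315.09660107 239.47187996]
hub scene [0.51606265 0.12641701 0.114     ]
start scene [ 0.54065758 -0.0480686   0.097     ]
```

Emit:
send_rows:
  series: [4,-2.4,0,0,0,-7,0,8,-4.7,0,0,0,-14,0,12,-7,0,0,0,-21,0,16,-9.3,0,0,0,-28,0,20,-11.6,0,0,0,-35,0,24,-14,0,0,0,-42,0,28,-16.3,0,0,0,-49,0,31,-18,0,0,0,-56,0,34,-20,0,0,0,-63,0,36.7,-21.3,0,0,0,-70,0]
  newtons: 40

```text
clock: 1.53
tcp_pos: [0.446, -0.2536, 0.2317]
orientation: [0.0, 0.732, 0.681, -0.0]
wrist_force: [0.2, -0.2, -0.4]
finger_gap: -0.0001
```

```bash
cat >> h.py <<'E'
AX=np.array([.521,.1165]);YAW=7.75
def st():
    s=get_state();X=rot(s['orientation']).as_matrix();return s,X,np.degrees(np.arctan2(X[1,0],X[0,0]))
def rel(p,yaw,dirn=0):
    "shift cm in tool axes, turn deg about tool z (down: + is clockwise)"
    s,X,y=st();d=X.T@(np.array(p)-s['tcp_pos'])*100;t=(y-yaw+180)%360-180
    return np.round([*d,t],2)
def finger(th,r,gap,z):
    "finger pose pushing with tool -x face; th = dial deg; gap from lever side"
    a=np.radians(120-th+YAW);u=np.array([np.cos(a),np.sin(a)]);n=np.array([-u[1],u[0]])
    return [*(AX+r*u+(.017+gap)*n),z],120-th+YAW+90
E
python3 - <<'E'
from h import *
s,X,y=st();print(s['clock'],s['tcp_pos'],y,s['joint_pos'],s['finger_gap'])
print(rel(*finger(0,.038,.010,.2)))
E
```

```text
1.5333 [ 0.4460352  -0.25363642  0.23166826] 85.91828018616535 [-6.73517821e-01  1.92607027e-01 -1.11921169e-01  1.26568127e+00
 -1.35441804e-04  9.68517825e-01] -5.108534334965238e-05
[  38.49    0.3     3.15 -131.83]
```

Emit:
send_rows:
  series: [3.8,0,0,0,0,-7,0,7.6,0,0,0,0,-14,0,11.4,0.1,0,0,0,-21,0,15.2,0.1,0,0,0,-28,0,19,0.1,0,0,0,-35,0,23,0.2,0,0,0,-42,0,27,0.2,0,0,0,-49,0,31,0.2,0,0,0,-56,0,34.5,0.3,0,0,0,-63,0,38.5,0.3,0,0,0,-70,0]

```text
clock: 2.37
tcp_pos: [0.4778, 0.1297, 0.2316]
orientation: [0.001, 0.209, 0.978, -0.0]
wrist_force: [1.2, -0.2, -0.2]
finger_gap: -0.0001
```

Run:
```python
from h import *
s,X,y=st();print(s['clock'],s['tcp_pos'],y,s['joint_pos'])
print(rel(*finger(0,.038,.010,.2)))
```

```text
2.3667 [0.47779738 0.12967511 0.23158933] 155.907470155751 [ 1.03001647e-01  1.57696655e-01 -1.54774466e-01  1.25739873e+00
 -4.63369979e-04  5.23495371e-01]
[ 1.500e-01 -3.000e-02  3.160e+00 -6.184e+01]
```

Emit:
send_rows:
  series: [0.1,0,1,0,0,-7,0,0.1,0,2,0,0,-14,0,0.1,0,3,0,0,-21,0,0.1,0,4,0,0,-28,0,0.1,0,5,0,0,-35,0,0.1,0,6,0,0,-42,0,0.1,0,7,0,0,-49,0,0.1,0,8,0,0,-56,0,0.1,0,8.5,0,0,-61.8,0,0.1,0,8.5,0,0,-61.8,0]

```text
clock: 3.2
tcp_pos: [0.476, 0.1284, 0.1451]
orientation: [-0.001, -0.322, 0.947, 0.0]
wrist_force: [-0.0, -0.8, 0.2]
finger_gap: 0.0001
```

Run:
```python
from h import *
s,X,y=st();print(s['clock'],s['tcp_pos'],y)
print(rel(*finger(0,.038,.010,.095)))
im=read_camera('scene');c=cv2.resize(im[130:290,240:440],None,fx=3.5,fy=3.5,interpolation=cv2.INTER_CUBIC)
cv2.imwrite('pics/s1.png',cv2.convertScaleAbs(c,alpha=1.5))
```

```text
3.2 [0.47601825 0.12836234 0.1450817 ] -142.4873392095222
[-0.14  0.1   5.01 -0.24]
```

View pics/s1.png

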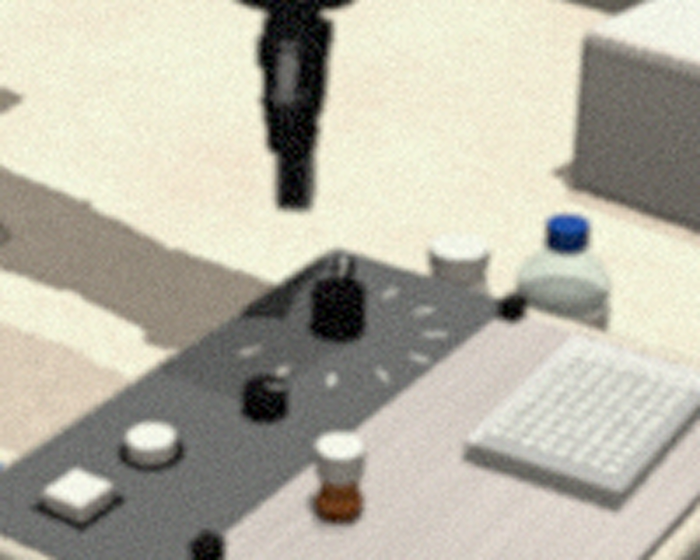

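The fingers are shut above the strip (tip at crop (293,205)), front-right of the hub and clear of the lever. Descending beside the lever.

Emit:
send_rows:
  series: [0,0.1,1.5,0,0,0,0,0,0.1,3,0,0,0,0,0,0.1,4,0,0,0,0,0,0.1,4.6,0,0,0,0,0,0.1,5,0,0,0,0,0,0.1,5,0,0,0,0]

```text
clock: 3.75
tcp_pos: [0.4761, 0.1292, 0.0958]
orientation: [-0.0, -0.32, 0.947, 0.0]
wrist_force: [0.5, -0.6, 0.6]
finger_gap: -0.0002
```

Run:
```python
from h import *
s,X,y=st();print(s['clock'],s['tcp_pos'],y,s['wrist_force'])
for th in(-5,0,15,30,45,60):print(th,rel(*finger(th,.038,0,.095)))
```

```text
3.75 [0.4760509  0.12918471 0.09582936] -142.6747529602057 [ 0.52250967 -0.63393312  0.55495813]
-5 [-0.75 -0.11  0.08 -5.42]
0 [-1.08  0.05  0.08 -0.42]
15 [-2.12  0.37  0.08 14.58]
30 [-3.2   0.41  0.08 29.58]
45 [-4.26  0.17  0.08 44.58]
60 [-5.22 -0.34  0.08 59.58]
```

Emit:
send_rows:
  series: [-0.6,0,0,0,0,0,0,-1.0,0,0,0,0,0,0,-1.3,0.1,0,0,0,3,0,-1.6,0.2,0,0,0,7,0,-1.85,0.3,0,0,0,11,0,-2.1,0.37,0,0,0,14.6,0,-2.35,0.4,0,0,0,18,0,-2.6,0.42,0,0,0,21.5,0,-2.85,0.42,0,0,0,25,0,-2.85,0.42,0,0,0,25,0]

```text
clock: 4.58
tcp_pos: [0.4978, 0.1505, 0.097]
orientation: [0.001, -0.107, 0.994, 0.0]
wrist_force: [-0.5, 0.0, 0.3]
finger_gap: 0.0001
```

Run:
```python
from h import *
s,X,y=st();print(s['clock'],s['tcp_pos'],y,s['wrist_force'],s['ft_torque'])
for th in(25,30,35,40,45,50,55,60):print(th,rel(*finger(th,.038,0,.095)))
im=read_camera('top')
c=cv2.resize(im[222:312,235:425],None,fx=4.2,fy=4.2,interpolation=cv2.INTER_CUBIC)
cv2.imwrite('pics/t1.png',cv2.convertScaleAbs(c,alpha=1.5))
```

```text
4.5833 [0.4978234  0.15045554 0.09700077] -167.70135390352604 [-0.47630943  0.0386242   0.32612155] [-0.05872411 -0.00798044  0.0452095 ]
25 [ 0.19 -0.02  0.2  -0.45]
30 [-0.15  0.11  0.2   4.55]
35 [-0.49  0.22  0.2   9.55]
40 [-0.85  0.29  0.2  14.55]
45 [-1.21  0.34  0.2  19.55]
50 [-1.57  0.35  0.2  24.55]
55 [-1.94  0.33  0.2  29.55]
60 [-2.3   0.28  0.2  34.55]
```

View pics/t1.png

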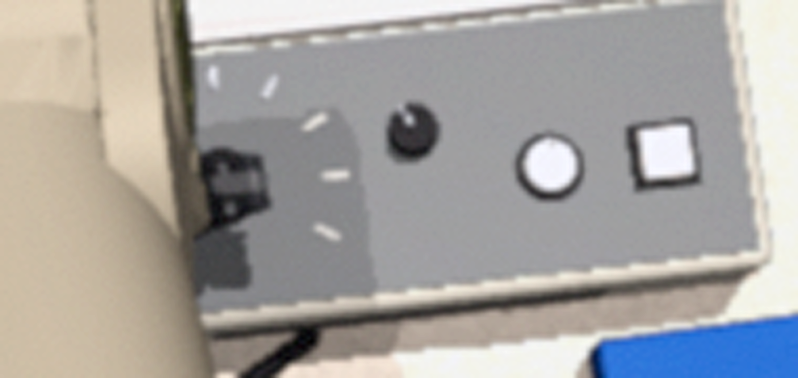

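The arm hides the lever from the top camera. The force is back near zero, which fits a click onto step 1. Continuing.

Emit:
send_rows:
  series: [-0.15,0.1,0.1,0,0,4.5,0,-0.4,0.2,0.2,0,0,8,0,-0.65,0.25,0.2,0,0,12,0,-0.9,0.3,0.2,0,0,15.5,0,-1.2,0.34,0.2,0,0,19.5,0,-1.45,0.35,0.2,0,0,23,0]

```text
clock: 5.13
tcp_pos: [0.5097, 0.1569, 0.0945]
orientation: [-0.0, 0.093, 0.996, 0.0]
wrist_force: [-0.2, 1.1, 0.6]
finger_gap: 0.0001
```

Emit:
send_rows:
  series: [-0.2,0,0,0,0,3,0,-0.4,0,0,0,0,6,0,-0.4,0,0,0,0,6,0]

```text
clock: 5.38
tcp_pos: [0.5145, 0.1557, 0.0946]
orientation: [0.0, 0.144, 0.99, 0.0]
wrist_force: [1.2, 0.3, -0.3]
finger_gap: 0.0001
```

Run:
```python
from h import *
s,X,y=st();print(s['clock'],s['tcp_pos'],y,s['wrist_force'],s['ft_torque'])
for th in(55,60,65,70,75,80,85,90):print(th,rel(*finger(th,.038,0,.095)))
im=read_camera('scene');c=cv2.resize(im[150:270,260:420],None,fx=4.5,fy=4.5,interpolation=cv2.INTER_CUBIC)
cv2.imwrite('pics/s2.png',cv2.convertScaleAbs(c,alpha=1.8))
```

```text
5.3833 [0.51445526 0.15573451 0.0945734 ] 163.3877411001173 [ 1.17361476  0.33151191 -0.26570602] [0.02196632 0.02228638 0.04031301]
55 [-0.09  0.25 -0.04  0.64]
60 [-0.43  0.38 -0.04  5.64]
65 [-0.78  0.48 -0.04 10.64]
70 [-1.14  0.55 -0.04 15.64]
75 [-1.5   0.58 -0.04 20.64]
80 [-1.86  0.59 -0.04 25.64]
85 [-2.22  0.56 -0.04 30.64]
90 [-2.58  0.51 -0.04 35.64]
```

View pics/s2.png

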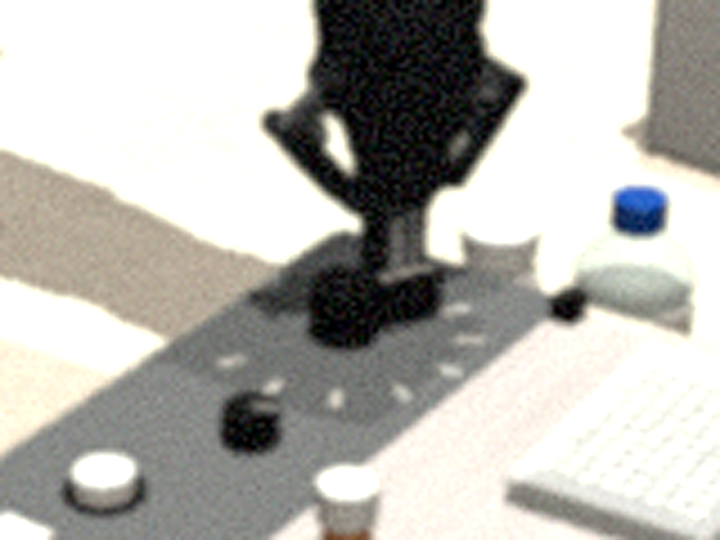

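The lever, from the hub at (345,305) to (430,295), now points towards the step 1–2 ticks with the finger behind it. The push works; going on to 85°, then 115°.

Emit:
send_rows:
  series: [-0.2,0.33,0,0,0,3,0,-0.45,0.38,0,0,0,6,0,-0.65,0.45,0,0,0,9,0,-0.9,0.5,0,0,0,12.3,0,-1.14,0.55,0,0,0,15.6,0,-1.38,0.58,0,0,0,19,0,-1.6,0.59,0,0,0,22.3,0,-1.86,0.59,0,0,0,25.6,0,-2.2,0.56,0,0,0,30.5,0,-2.2,0.56,0,0,0,30.5,0]

```text
clock: 6.27
tcp_pos: [0.537, 0.1547, 0.0945]
orientation: [0.0, 0.4, 0.917, 0.0]
wrist_force: [0.2, -0.2, -0.4]
finger_gap: -0.0
```

Run:
```python
from h import *
s,X,y=st();print(s['clock'],s['tcp_pos'],y,s['wrist_force'])
for th in(85,90,95,100,105,110,115,120):print(th,rel(*finger(th,.038,0,.095)))
```

```text
6.2667 [0.53701404 0.15465538 0.09446538] 132.86849968214278 [ 0.2322459  -0.20976993 -0.44764558]
85 [-0.01  0.03 -0.05  0.12]
90 [-0.35  0.17 -0.05  5.12]
95 [-0.7   0.27 -0.05 10.12]
100 [-1.06  0.34 -0.05 15.12]
105 [-1.42  0.38 -0.05 20.12]
110 [-1.78  0.39 -0.05 25.12]
115 [-2.14  0.37 -0.05 30.12]
120 [-2.5   0.32 -0.05 35.12]
```

Emit:
send_rows:
  series: [-0.2,0.1,0,0,0,3,0,-0.45,0.2,0,0,0,6.5,0,-0.7,0.27,0,0,0,10,0,-0.95,0.32,0,0,0,13.5,0,-1.2,0.36,0,0,0,17,0,-1.42,0.38,0,0,0,20,0,-1.65,0.39,0,0,0,23.5,0,-1.9,0.38,0,0,0,27,0,-2.14,0.37,0,0,0,30,0,-2.14,0.37,0,0,0,30,0]

```text
clock: 7.1
tcp_pos: [0.5539, 0.1414, 0.0944]
orientation: [0.0, 0.623, 0.783, -0.0]
wrist_force: [0.4, -0.0, 0.5]
finger_gap: 0.0001
```

Run:
```python
from h import *
s,X,y=st();print(s['clock'],s['tcp_pos'],y,s['wrist_force'],s['joint_pos'])
for th in(115,120,125,130,135,140,145,150):print(th,rel(*finger(th,.038,0,.095)))
im=read_camera('scene');c=cv2.resize(im[150:270,260:420],None,fx=4.5,fy=4.5,interpolation=cv2.INTER_CUBIC)
cv2.imwrite('pics/s3.png',cv2.convertScaleAbs(c,alpha=1.8))
```

```text
7.1 [0.55385236 0.14138324 0.09435322] 102.99150217110656 [ 0.39295329 -0.03030992  0.54805074] [ 1.09622749e-01  3.82490131e-01 -2.00918872e-01  9.87201211e-01
 -1.95558029e-04  1.45367455e+00]
115 [-0.    0.05 -0.06  0.24]
120 [-0.34  0.18 -0.06  5.24]
125 [-0.69  0.28 -0.06 10.24]
130 [-1.04  0.35 -0.06 15.24]
135 [-1.41  0.39 -0.06 20.24]
140 [-1.77  0.4  -0.06 25.24]
145 [-2.13  0.38 -0.06 30.24]
150 [-2.49  0.32 -0.06 35.24]
```

View pics/s3.png

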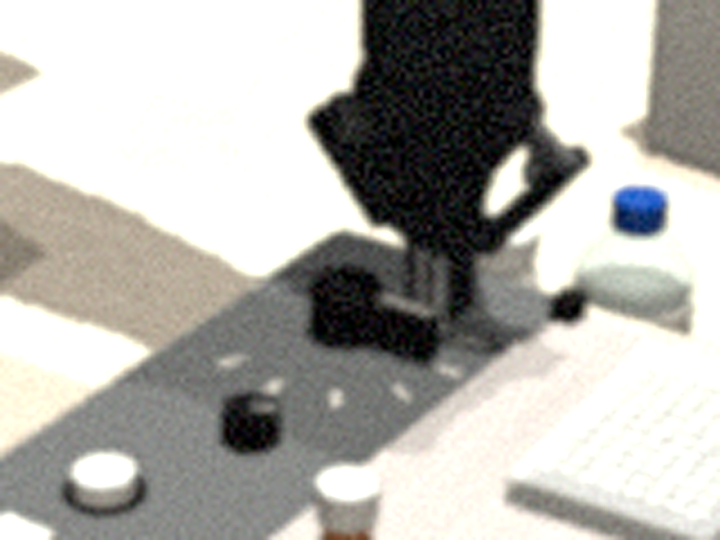

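The lever's end (425,345) points towards the step 4 tick (450,370), with ticks 5–8 at (402,390), (337,398), (272,385) and (232,360). One more click, stopping near 144°.

Emit:
send_rows:
  series: [-0.2,0.12,0,0,0,3,0,-0.45,0.22,0,0,0,6.5,0,-0.7,0.28,0,0,0,10,0,-0.95,0.33,0,0,0,13.5,0,-1.2,0.37,0,0,0,17,0,-1.42,0.39,0,0,0,20,0,-1.65,0.4,0,0,0,23.5,0,-1.85,0.4,0,0,0,26,0,-2.0,0.39,0,0,0,28.5,0,-2.0,0.39,0,0,0,28.5,0]

```text
clock: 7.98
tcp_pos: [0.5618, 0.1228, 0.0943]
orientation: [0.0, 0.796, 0.605, -0.0]
wrist_force: [0.5, -0.1, -0.6]
finger_gap: -0.0
```

Run:
```python
from h import *
s,X,y=st();print(s['clock'],s['tcp_pos'],y,s['wrist_force'])
print('key',rel([.535,-.042,.15],0))
```

```text
7.9833 [0.56182512 0.12284565 0.09429046] 74.49411475323062 [ 0.54569199 -0.13987261 -0.63273125]
key [-16.6    1.82  -5.57  74.49]
```

Emit:
send_rows:
  series: [0.4,0,0,0,0,0,0,0.8,0,0,0,0,0,0,0.8,0,-2,0,0,0,0,0.8,0,-4,0,0,0,0,0.8,0,-6,0,0,0,0,-3,0.4,-6,0,0,0,0,-7,0.8,-6,0,0,0,0,-11,1.2,-6,0,0,0,0,-14.5,1.6,-6,0,0,0,0,-16.6,1.8,-6,0,0,0,0]

```text
clock: 8.82
tcp_pos: [0.5342, -0.0442, 0.1545]
orientation: [0.0, 0.797, 0.605, -0.0]
wrist_force: [-0.1, -0.6, -0.5]
finger_gap: 0.0003
```

Run:
```python
from h import *
s,X,y=st();print(s['clock'],s['tcp_pos'],y,s['wrist_force'])
print('key',rel([.535,-.042,.097],0))
a=read_camera('top')[222:312,235:335];b=read_camera('scene')[180:280,240:380]
f=lambda c,k:cv2.convertScaleAbs(cv2.resize(c,None,fx=k,fy=k,interpolation=cv2.INTER_CUBIC),alpha=1.6)
a=f(a,3.3);b=f(b,3.3);h=max(len(a),len(b));a=cv2.copyMakeBorder(a,0,h-len(a),0,0,0);b=cv2.copyMakeBorder(b,0,h-len(b),0,0,0)
cv2.imwrite('pics/c4.png',np.hstack([a,b]))
```

```text
8.8167 [ 0.53419215 -0.04417866  0.1544725 ] 74.40185280752453 [-0.05008586 -0.57594257 -0.48432325]
key [2.40e-01 2.00e-02 5.75e+00 7.44e+01]
```

View pics/c4.png

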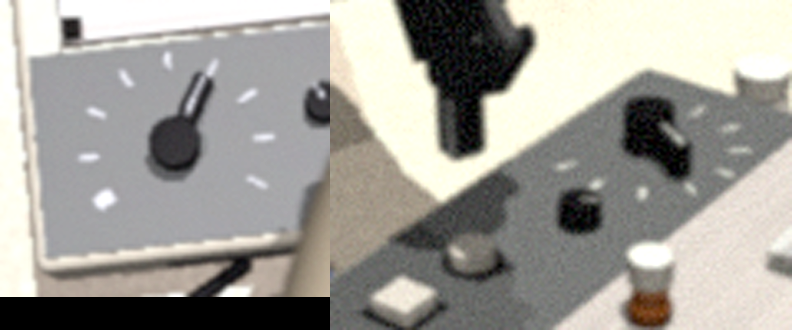

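Both views agree: the lever points at the fifth tick after the stop mark (left panel (212,68)), and nothing else has moved. Next is the start key.

Emit:
send_rows:
  series: [0.2,0,2,0,0,0,0,0.2,0,4,0,0,0,0,0.2,0,5,0,0,0,0,0.2,0,5.5,0,0,0,0,0.2,0,5.7,0,0,0,0,0.2,0,5.8,0,0,0,0,0.2,0,5.9,0,0,0,0,0.2,0,6.0,0,0,0,0,0.2,0,6.0,0,0,0,0]

```text
clock: 9.67
tcp_pos: [0.5357, -0.0396, 0.095]
orientation: [0.0, 0.797, 0.605, 0.001]
wrist_force: [-0.8, 2.6, 2.5]
finger_gap: 0.0
```

Emit:
send_rows:
  series: [0,0,0.1,0,0,0,0,0,0,0.2,0,0,0,0,0,0,0.3,0,0,0,0,0,0,0.35,0,0,0,0,0,0,0.4,0,0,0,0,0,0,0.4,0,0,0,0]

```text
clock: 10.17
tcp_pos: [0.5358, -0.0397, 0.091]
orientation: [0.0, 0.797, 0.604, 0.001]
wrist_force: [-0.9, 4.5, 8.1]
finger_gap: -0.0002
```

Emit:
send_rows:
  series: [0,0,0.05,0,0,0,0,0,0,0.1,0,0,0,0,0,0,0.1,0,0,0,0,0,0,0.1,0,0,0,0]

```text
clock: 10.5
tcp_pos: [0.5358, -0.0397, 0.0909]
orientation: [0.001, 0.797, 0.604, 0.001]
wrist_force: [-2.6, 4.0, 14.0]
finger_gap: -0.0001
```

The key is bottomed: the commanded extra millimetre gave no more travel and the force rose to 14 N. Releasing and retreating straight up.

Emit:
send_rows:
  series: [0,0,-0.5,0,0,0,0,0,0,-1.2,0,0,0,0,0,0,-3,0,0,0,0,0,0,-5,0,0,0,0,0,0,-8,0,0,0,0,0,0,-11,0,0,0,0,-4,0,-13,0,0,0,0,-8,0,-13,0,0,0,0,-12,0,-13,0,0,0,0,-12,0,-13,0,0,0,0]

```text
clock: 11.33
tcp_pos: [0.5015, -0.162, 0.2196]
orientation: [0.002, 0.799, 0.602, -0.001]
wrist_force: [-0.0, -0.1, -0.8]
finger_gap: -0.0003
```

Run:
```python
from h import *
s,X,y=st();print(s['clock'],s['tcp_pos'],s['wrist_force'])
a=read_camera('top')[135:312,235:425];b=read_camera('scene')[180:300,240:400]
f=lambda c,k:cv2.convertScaleAbs(cv2.resize(c,None,fx=k,fy=k,interpolation=cv2.INTER_CUBIC),alpha=1.6)
a=f(a,2.2);b=f(b,2.35);h=max(len(a),len(b));b=cv2.copyMakeBorder(b,0,h-len(b),0,0,0)
cv2.imwrite('pics/c5.png',np.hstack([a,b[:,:,:]]) if len(a)==h else np.hstack([cv2.copyMakeBorder(a,0,h-len(a),0,0,0),b]))
```

```text
11.3333 [ 0.50151215 -0.16197102  0.21963413] [-0.02344476 -0.1460719  -0.79663305]
```

View pics/c5.png

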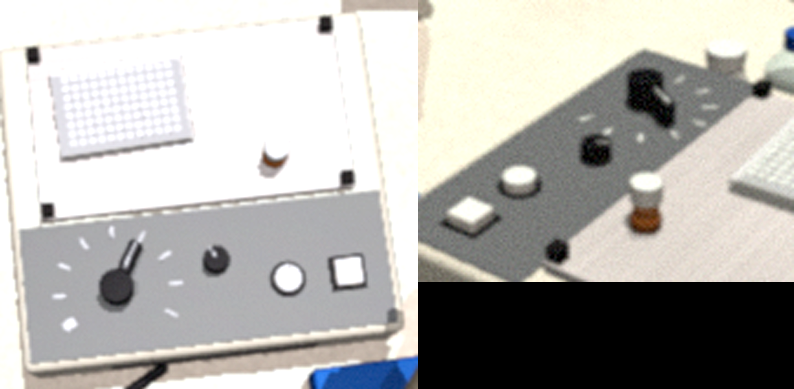

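The lever is still on step 5 (140,238). The start key is up again (289,277), and the timer, stop key, vial and microplate are where they were. Handing in.

```bash
python3 -c "
from workcell import *
print(hand_in())"
```

```text
the job is handed in; nothing more can be done
None
```

The speed dial is on step 5 and the start key has been pressed fully down and released. I handed the job in at about 11.4 s of the 64 s allowed.

- **Dial:** With the shut fingertips I pushed the lever clockwise from step 0, one click at a time. In the last pictures from both cameras it points at the fifth tick after the stop mark.
- **Start key:** I pressed until the key bottomed. The tool stopped at 0.091 m, the height expected for full travel, and an extra commanded millimetre only raised the force to 14 N. A sideways force of about 4 N also showed during the press. The last pictures show the key up again.
- **Everything else:** In the last pictures the timer knob, stop key, vial and microplate look as they did at the start. I did not check the objects on the bench one by one. The arm is clear, with the wrist force near zero.

No final check failed. The arm hid the lever from the top camera during pushing, so I judged the clicks then from the scene camera and the force.

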